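Turn the leaf of the abrasive sample book

ROBOT

A 6-joint arm with a two-finger parallel gripper is mounted at the origin on the work surface. World frame = base frame: x ahead of the robot, y to its left, z up, the work surface at z = 0. Lengths are in mm, angles in rad, forces in N, time in s.
With the tool pointing down it reaches from about 250 to 800 mm from the base axis. Payload 3.9 kg.
Tool frame: the origin (TCP) lies at the very end of the fingers, on their centre line; the grasp point (between the pads) lies arm.grasp_offset behind it (arm.grasp_offset is the distance from the TCP to the grasp point, in mm); z points along the fingers, y is the direction in which the jaws open and shut (so a half turn about z gives the same grasp; the last joint's range is limited). The gripper opens to 85 mm and grips with 20 to 120 N. Pads are 22 mm wide; open, the fingers measure 114 mm over their backs; the gripper's body (76 mm by 85 mm) begins 54 mm behind the grasp point. The pads swing forward as they close: fully open they stand 13 mm farther back than shut.
Start: joints at [1.13, 0.26, -0.138, 1.173, 0, 1.571], TCP at [223.992, 474.808, 231.304] pointing down, gripper open.
Joint ranges: [-2.78, 2.78], [-0.83, 1.72], [-1.28, 1.37], [-1.9, 2.12], [-1.57, 1.48], [-3.14, 3.14]. Speed limits (rad/s): [2.57, 2.57, 3.14, 3.14, 3.14, 3.14].

INTERFACE

Orientations are given as a rotation vector (axis times angle).
In Python, from cell import monitor, viewer, job, arm gives the robot as it stands.
- The arm moves only by the tool step_arm, never from a script. Its argument "moves" is a list of rows, each a list of 7 numbers: the finger opening in m, from 0 to 0.0854, then the shift along the tool's x, y, z in m, then the turn, a rotation vector about the tool's x, y, z in rad. In form: [[grip, tx, ty, tz, wx, wy, wz], ...]. A call has 1 to 8 rows; each row shifts and turns the pose as measured when the row begins, along the tool's axes as they then stand; what a row does not reach is not made up. A row lasts 1/10 s, in which the tool goes at most 50 mm and 8.59 degrees, less where a joint would pass 70% of its speed; a pose out of reach is approached as far as the arm can. A call is refused whole if a number of a shift passes 0.05 or a number of a turn 0.15, either way. A call with a gripper value outside its range is refused whole. The fingers move at their own pace and stop on an object; "grip_force" is the grip in N (left out, the last holds). Time passes only in rows, so rows that do not move let the fingers close. It gives the time, the measured TCP pose, the force and the opening at its end, in the units of the state.
- monitor.get_obs(): the state, without advancing time (a new reading comes with each control period).
- viewer.camera(name): name is "side" or "top" or "wrist"; returns a dict with "pixels" (400x640x3 uint8, blue, green, red), "fx", "fy", "cx", "cy" (pixels), "R" (3x3) and "t" (3): a world point X has camera coordinates R X + t; the wrist camera has in their place "hand_eye" (4x4, takes a point from camera to tool coordinates, whose origin is the TCP and whose axes are the flange's). Camera axes: x right, y down, z forward; pixel columns grow to the right and rows downward; lengths in mm; the calibration is good to about 2 mm. The wrist camera is an equidistant fisheye: a pixel r from the principal point sees the ray r / f radians off the axis. A picture is of the moment at which its call begins: read the wrist's pose just before it. There is no depth.
- job.finish_job(): hands the job in, once; it reports no verdict.
The state is a dict: "clock": time; "joint_pos": joint angles; "joint_velocities": joint speeds; "tau": joint torques, N m; "eef_pos": TCP position; "orientation": TCP orientation; "force": force on the tool from outside, world axes, zero at the start; "ft_torque": the same for the moment, N m; "opening": finger opening in mm.
Only numpy, scipy, OpenCV 4.12 (cv2) and the standard library are available. Lean on these libraries where they do the work, as an engineer would, in place of code of your own. Each camera call takes 0.05 s, during which the arm holds its last target.

TASK

The sample book of sanding discs on the bench has been left with its top leaf half raised. Push that leaf with the fingertips up and over the spine and press it down until it lies flat on the empty side of the book, gently and without slapping it down; do not pinch it. Leave the leaf beneath lying where it is, and do not disturb the loose things around the book.

Things in the scene. Friction and masses are not known exactly. Their poses are not given: they have to be found in the camera images.
- book: the book's dark wooden base board, screwed to the bench: 170 (x, along the spine) x 310 (y) x 14 mm high; origin at the centre of its underside, on the bench. Both leaves start on its -y side (the robot's right when unturned); its +y side is the empty side. Steel spine posts at x = +-74 mm are 16 mm wide in y and reach 36 mm above the bench
- spine (a point): middle of the hinge line (a steel rod along the book's x), 27 mm above the bench; axes as the book's. Plate of the top leaf: plywood, about 90 g, 6 mm thick, 130 mm along the spine (centred on it), from 12 to 130 mm out from the hinge line; a tab 40 mm wide reaches on to 150 mm out, centred at x = -30 mm of the book
- top_leaf (a joint): angle of the half-raised leaf about the spine, rad: 0 = flat on the -y side, 1.57 upright, 3.14 = flat on the empty +y side, a felt stop that gives 3 to 4 mm under 10 N at the tab. Starts between 0.6 and 1.0. The hinge is stiff (0.14 N m friction): the leaf stays where it is left. At 0 the plate lies 2 to 8 mm above the hinge line, at 3.14 2 to 8 mm below it, its upper face then 25 mm above the bench
- tab (a point): middle of the outer edge of the top leaf's tab, 150 mm out from the hinge line, mid-thickness; moves with the leaf (at joint 0 the leaf's axes are the book's, and the leaf extends to its -y)
- under_leaf (a joint): angle of the like leaf beneath, rad: lies flat at 0 on the -y side, upper face 25 mm above the bench, its tab at x = +30 mm of the book; it must stay there
- hub: a bicycle hub standing on end, aluminium, 58 wide, 76 tall (mm); loose, origin at the centre of its underside or on the bench beneath it; leave alone
- sprockets: a stack of toothed steel sprockets lying flat, 100 across, 24 tall (mm); loose, origin at the centre of its underside or on the bench beneath it; leave alone
- sanding_block: a cork sanding block, 100 x 60 x 35 (mm); loose, origin at the centre of its underside or on the bench beneath it; leave alone
- jar: a clear jar with a black cap, 52 across, 60 tall (mm); loose, origin at the centre of its underside or on the bench beneath it; leave alone
- screwdriver: a screwdriver lying down, 180 long (mm); loose, origin at the centre of its underside or on the bench beneath it; leave alone
- wrench: a wrench lying down, 160 long (mm); loose, origin at the centre of its underside or on the bench beneath it; leave alone
- brake_lever: a black brake-lever clamp lying down, about 120 long, 20 tall (mm); loose, origin at the centre of its underside or on the bench beneath it; leave alone

How it is judged:
By the outcome, as a careful person would: the job done as asked, in the order asked, and still so for the second after the job is handed in, with the robot touching nothing.
It also fails if it takes over 42 s, if anything falls off the work surface, if the arm or the gripper's body presses on something with over 40 N, if the wrist force passes 120 N, or if a joint passes its speed limit or range.

## Working session

There is one attempt and no reset: what is moved stays moved. The work goes in short steps, Python scripts to look and compute and a tool call to move; the robot and the scene stay as the last step left them, time stands still between calls to the robot, and variables do not carry over. Pictures are saved under pics/ and viewed, and the job is handed in when it is done.

Besides the shell and the picture viewer there is one more tool, called after "Call:" as name(argument=value, ...) on one line, values as JSON. step_arm: Moves the arm, as the interface text tells. Its arguments: {"type":"object","properties":{"moves":{"type":"array"},"grip_force":{"type":"number"}},"required":["moves"]}

```bash
ls; mkdir -p pics; python3 - <<'E'
from cell import monitor, viewer, job, arm
import cv2, numpy as np
o=monitor.get_obs(); print(o); print(arm.grasp_offset)
for n in ["side","top","wrist"]:
    c=viewer.camera(n); cv2.imwrite(f"pics/{n}0.png",c["pixels"])
    print(n,{k:np.round(np.array(v),4).tolist() for k,v in c.items() if k!="pixels"})
E
```

```text
pics
{'clock': 0.0, 'joint_pos': array([ 1.13001112e+00,  2.60647865e-01, -1.39372600e-01,  1.17271155e+00,
        3.23151511e-06,  1.57079535e+00]), 'joint_velocities': array([ 2.13859315e-03, -5.38689561e-04,  7.73689470e-04,  4.77842888e-04,
        9.56546063e-05, -5.44587241e-04]), 'tau': array([ 3.19132014e-03, -4.05673850e+01,  2.53924906e+01,  1.89452036e-02,
        2.60015258e-04,  8.01222022e-07]), 'eef_pos': array([223.69676472, 474.19733729, 230.482534  ]), 'orientation': array([-6.86697206e-01, -3.06518582e+00,  2.96551162e-03]), 'force': array([ 0.35556944, -0.20077491, -0.30065495]), 'ft_torque': array([-0.03231545, -0.00327496,  0.06538613]), 'opening': 85.09204585365791}
18.700000000000003
side {'fx': 469.0411, 'fy': 469.0411, 'cx': 326.4391, 'cy': 197.5672, 'R': [[0.9803, -0.1973, 0.002], [-0.1489, -0.7462, -0.6488], [0.1295, 0.6358, -0.7609]], 't': [-498.3177, 166.3499, 1379.2996]}
top {'fx': 381.4454, 'fy': 381.4454, 'cx': 316.6522, 'cy': 201.778, 'R': [[-0.0277, -0.9996, -0.0079], [-0.9797, 0.0288, -0.1986], [0.1987, 0.0022, -0.9801]], 't': [63.0667, 509.6666, 882.3935]}
wrist {'fx': 309.7069, 'fy': 309.7069, 'cx': 319.8744, 'cy': 199.4195, 'hand_eye': [[0.0002, -0.9625, -0.2713, 69.3103], [1.0, 0.0001, 0.0006, -1.062], [-0.0006, -0.2713, 0.9625, -141.8684], [0.0, 0.0, 0.0, 1.0]]}
```

View pics/side0.png

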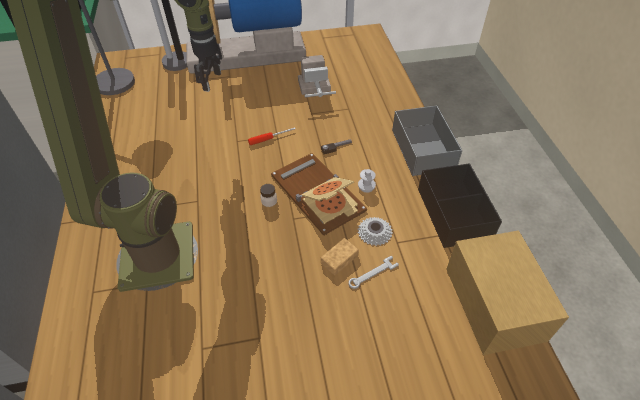

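View pics/top0.png

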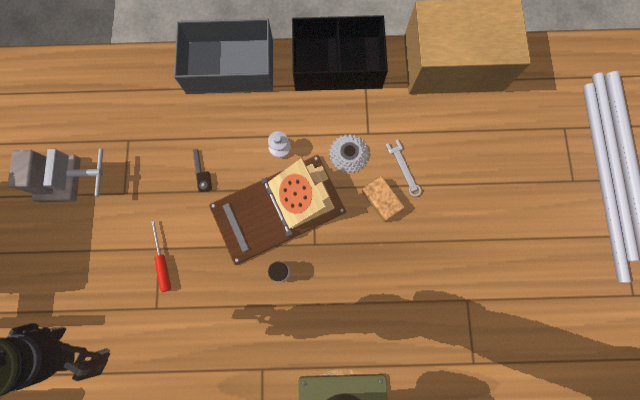

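View pics/wrist0.png

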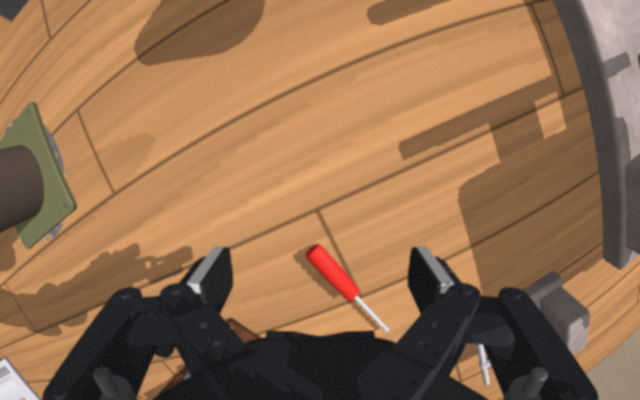

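The side view has the book at about (318,192) with its leaf up. The top view has it at (277,209), turned about 25°, with the hub at (279,145), jar at (278,271) and sprockets at (349,152). I'll enlarge both.

```bash
python3 - <<'E'
import cv2
a=cv2.imread("pics/top0.png")[120:290,190:400]; cv2.imwrite("pics/topc.png",cv2.resize(a,None,fx=3.6,fy=3.5,interpolation=cv2.INTER_CUBIC))
a=cv2.imread("pics/side0.png")[140:240,255:405]; cv2.imwrite("pics/sidec.png",cv2.resize(a,None,fx=5,fy=5,interpolation=cv2.INTER_CUBIC))
E
```

```text
(no output)
```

View pics/topc.png

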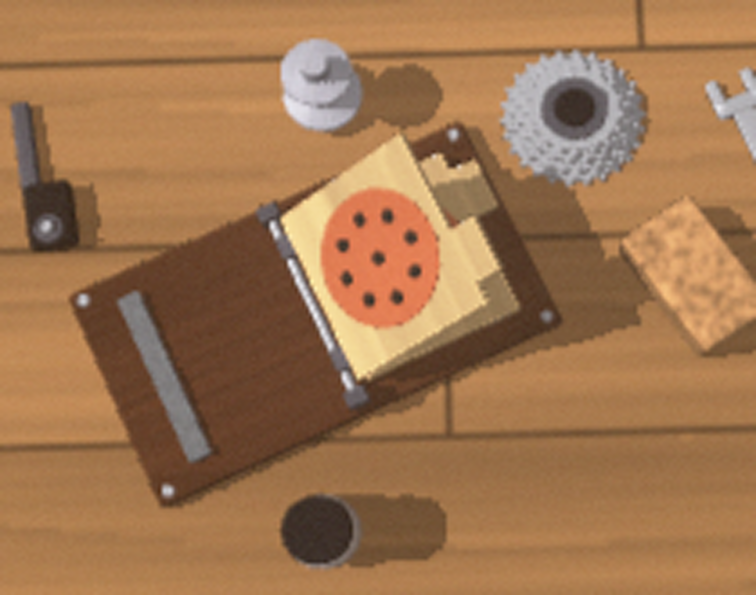

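View pics/sidec.png

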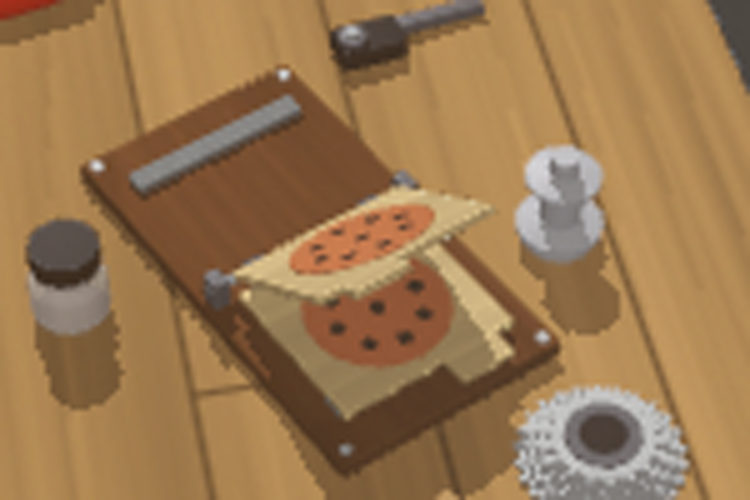

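```bash
cat > h.py <<'E'
import numpy as np, cv2
from scipy.optimize import least_squares
from cell import monitor, viewer, job, arm
CAM={"side":dict(f=469.0411,c=(326.4391,197.5672)),"top":dict(f=381.4454,c=(316.6522,201.778))}
def cams():
    return {n:viewer.camera(n) for n in("top","side")}
def proj(c,X):
    P=np.asarray(X)@np.array(c["R"]).T+np.array(c["t"]).ravel()
    return np.c_[c["fx"]*P[:,0]/P[:,2]+c["cx"],c["fy"]*P[:,1]/P[:,2]+c["cy"]]
def b2w(p,B):
    x,y,a=p; c,s=np.cos(a),np.sin(a); B=np.asarray(B,float)
    return np.c_[x+c*B[:,0]-s*B[:,1],y+s*B[:,0]+c*B[:,1],B[:,2]]
def leaf(th,x,r,h):  # h: height above hinge plane of leaf at th=0
    return [x,-r*np.cos(th)+h*np.sin(th)*1.0,27+r*np.sin(th)+h*np.cos(th)]
E
python3 - <<'E'
from h import *
C=cams()
tu=lambda l:np.array([(190+u/3.6,120+v/3.5) for u,v in l]); su=lambda l:np.array([(255+u/5,140+v/5) for u,v in l])
B=[(85,155,14),(-85,155,14),(-85,-155,14),(85,-155,14)]
t=tu([(70,297),(165,507),(561,322),(458,122)]); s=su([(285,67),(82,172),(343,473),(558,350)])
f=lambda p:np.r_[(proj(C["top"],b2w(p,B))-t).ravel(),(proj(C["side"],b2w(p,B))-s).ravel()]
r=least_squares(f,[500,100,0.4]); print(r.x,r.fun.round(1))
for n,ff in(("top",lambda p:proj(C["top"],b2w(p,B))-t),("side",lambda p:proj(C["side"],b2w(p,B))-s)):
    q=least_squares(lambda p:ff(p).ravel(),[500,100,.4]);print(n,q.x)
p=r.x
lt=tu([(402,133)]);ls=su([(495,208)])
g=lambda a:np.r_[(proj(C["top"],b2w(p,[leaf(a[0],65,130,8)]))-lt).ravel(),(proj(C["side"],b2w(p,[leaf(a[0],65,130,8)]))-ls).ravel()]
q=least_squares(g,[.8]);print("theta",q.x,q.fun)
for n,c in C.items():
    im=c["pixels"].copy(); k=4 if n=="top" else 5
    o=(190,120,210,150) if n=="top" else (255,140,150,110)
    im=cv2.resize(im[o[1]:o[1]+o[3],o[0]:o[0]+o[2]],None,fx=k if n=='side' else 3.8,fy=k if n=='side' else 3.8)
    k=k if n=='side' else 3.8
    th=q.x[0]
    for L,col in((B,(0,255,0)),([leaf(th,*z) for z in((65,12,8),(65,130,8),(-10,130,8),(-10,150,8),(-50,150,8),(-50,130,8),(-65,130,8),(-65,12,8))],(255,0,0)),([leaf(0,*z) for z in((65,12,-2),(65,130,-2),(50,130,-2),(50,150,-2),(10,150,-2),(10,130,-2),(-65,130,-2),(-65,12,-2))],(0,255,255))):
        P=((proj(c,b2w(p,L))-o[:2]+.5)*k).astype(int); cv2.polylines(im,[P],True,col,1)
    cv2.imwrite(f"pics/fit_{n}.png",im)
np.save("book.npy",np.r_[p,q.x])
E
```

```text
[5.05485391e+02 1.45427951e+02 4.19956995e-01] [ 0.2 -0.4  0.1  0.5  2.4 -0.4  1.9 -1.  -0.4 -1.6 -1.7 -2.2 -0.7 -1.5
  0.4 -2.2]
top [5.04888647e+02 1.48316166e+02 4.22136495e-01]
side [5.05999827e+02 1.37553036e+02 4.16116627e-01]
theta [0.59440784] [ 1.29738876 -0.27690199 -0.73929614 -0.81350091]
```

View pics/fit_top.png

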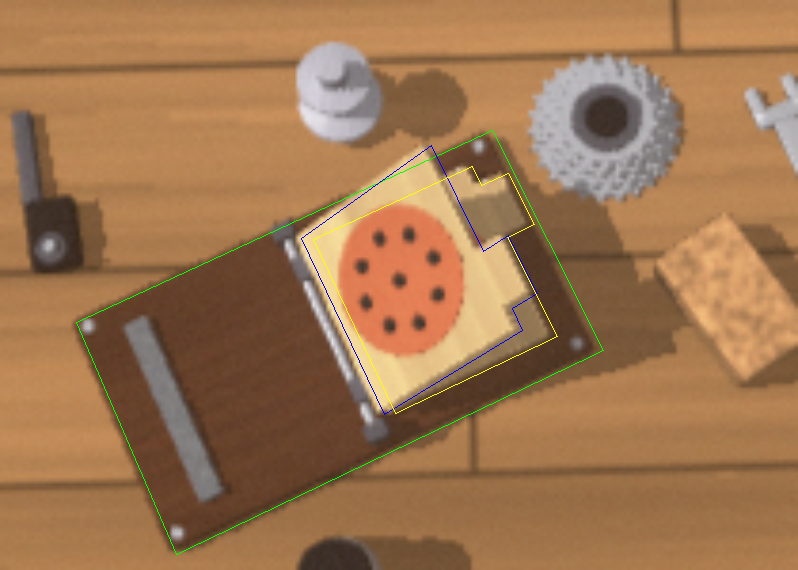

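View pics/fit_side.png

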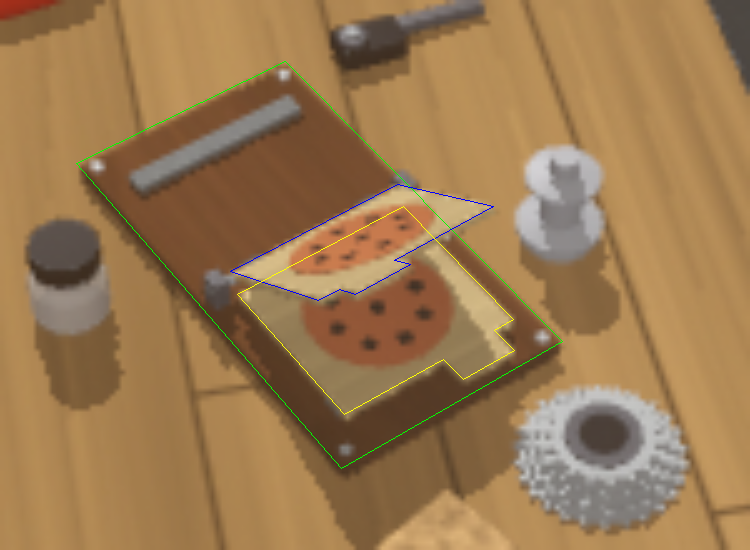

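The fit overlays the board and both leaves to within about 1–2 px. The book is at about (505.5, 145) mm with yaw 0.42, and the leaf is at about 0.6 rad. I'll shut the fingers and turn the tool so tool x is book +y and tool y is book +x.

Call:
step_arm(moves=[[0, 0, 0, 0, 0, 0, 0.142], [0, 0, 0, 0, 0, 0, 0.142], [0, 0, 0, 0, 0, 0, 0.142], [0, 0, 0, 0, 0, 0, 0.142], [0, 0, 0, 0, 0, 0, 0.142], [0, 0, 0, 0, 0, 0, 0]], grip_force=40)

```text
clock: 0.85
eef_pos: [223.5, 473.8, 229.8]
orientation: [1.746, 2.611, -0.005]
force: [0.7, 0.0, 0.4]
opening: 0.5
```

```bash
cat >> h.py <<'E'
from scipy.spatial.transform import Rotation as Ro
P=np.array([505.3,146.0,0.42])
def st():
    o=monitor.get_obs(); c,s=np.cos(P[2]),np.sin(P[2]); d=o["eef_pos"][:2]-P[:2]
    R=Ro.from_rotvec(o["orientation"]).as_matrix(); B=np.array([[c,s,0],[-s,c,0],[0,0,1]])
    print("t",round(o["clock"],2),"book xyz",np.round([c*d[0]+s*d[1],-s*d[0]+c*d[1],o["eef_pos"][2]],1),"F(book)",np.round(B@o["force"],2),"open",round(o["opening"],1))
    Rb=B@R; Rt=np.array([[0,1,0],[1,0,0],[0,0,-1.]]); print("tool turn needed (tool axes)",Ro.from_matrix(Rb.T@Rt).as_rotvec().round(3),"j",o["joint_pos"].round(2))
E
python3 -c "from h import *;st()"
```

```text
t 0.85 book xyz [-123.7  414.2  229.8] F(book) [ 0.63 -0.23  0.43] open 0.5
tool turn needed (tool axes) [-0.003  0.002 -0.028] j [ 1.13  0.26 -0.14  1.17 -0.    2.31]
```

Call:
step_arm(moves=[[0, -0.03, 0.006, 0, 0, 0, -0.028], [0, -0.04, 0.006, 0, 0, 0, 0], [0, -0.04, 0.006, 0, 0, 0, 0], [0, -0.04, 0.006, 0, 0, 0, 0], [0, -0.04, 0.006, 0, 0, 0, 0], [0, -0.04, 0.006, 0, 0, 0, 0], [0, -0.04, 0.006, 0, 0, 0, 0], [0, -0.04, 0.006, 0, 0, 0, 0]])

```text
clock: 1.65
eef_pos: [401.4, 208.7, 229.5]
orientation: [1.655, 2.67, 0.0]
force: [-0.1, 0.2, 0.5]
opening: -0.1
```

```bash
python3 -c "from h import *;st()"
```

```text
t 1.65 book xyz [-69.3  99.6 229.5] F(book) [0.03 0.19 0.53] open -0.1
tool turn needed (tool axes) [ 0.    -0.     0.041] j [ 0.48  0.14 -0.3   1.13 -0.    1.59]
```

Call:
step_arm(moves=[[0, -0.04, 0.006, 0, 0, 0, 0.02], [0, -0.04, 0.006, 0, 0, 0, 0.01], [0, -0.04, 0.006, 0, 0, 0, 0], [0, -0.04, 0.006, 0, 0, 0, 0], [0, -0.04, 0.006, 0, 0, 0, 0], [0, -0.03, 0.005, 0, 0, 0, 0], [0, -0.015, 0.003, 0, 0, 0, 0], [0, 0, 0, 0, 0, 0, 0]])

```text
clock: 2.45
eef_pos: [548.3, -9.6, 229.4]
orientation: [1.671, 2.658, 0.004]
force: [0.3, 0.7, 0.5]
opening: -0.2
```

```bash
python3 -c "from h import *;st()"
```

```text
t 2.45 book xyz [ -24.2 -159.6  229.4] F(book) [0.51 0.49 0.48] open -0.2
tool turn needed (tool axes) [0.003 0.001 0.029] j [-0.02  0.3  -0.09  1.18  0.    1.1 ]
```

Now down to z of about 100, outside the tab. Then a look.

Call:
step_arm(moves=[[0, 0, -0.003, 0.025, 0, 0, 0.015], [0, 0, -0.003, 0.03, 0, 0, 0.014], [0, 0, 0, 0.03, 0, 0, 0], [0, 0, 0, 0.025, 0, 0, 0], [0, 0, 0, 0.015, 0, 0, 0], [0, 0, 0, 0.004, 0, 0, 0], [0, 0, 0, 0, 0, 0, 0]])

```text
clock: 3.15
eef_pos: [538.7, -3.2, 97.8]
orientation: [-1.687, -2.648, -0.009]
force: [0.7, -0.1, -0.5]
opening: -0.2
```

```bash
cat >> h.py <<'E'
def shot(tag):
    c=viewer.camera("top")["pixels"][110:290,190:400]; s=viewer.camera("side")["pixels"][110:250,245:405]
    a=cv2.resize(c,None,fx=2.1*1.5,fy=2.1*1.5,interpolation=cv2.INTER_CUBIC); cv2.imwrite(f"pics/{tag}_top.png",a)
    cv2.imwrite(f"pics/{tag}_side.png",cv2.resize(s,None,fx=4.2,fy=4.2,interpolation=cv2.INTER_CUBIC))
    cv2.imwrite(f"pics/{tag}_wrist.png",viewer.camera("wrist")["pixels"])
E
python3 -c "from h import *;st();shot('a')"
```

```text
t 3.15 book xyz [ -30.3 -149.8   97.8] F(book) [ 0.62 -0.35 -0.48] open -0.2
tool turn needed (tool axes) [ 0.004 -0.005  0.016] j [-0.01  0.37 -0.34  0.85  0.01  1.13]
```

View pics/a_side.png

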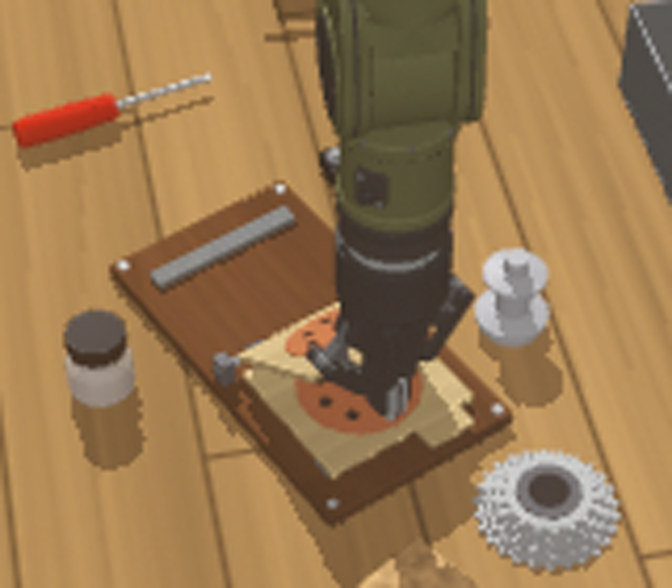

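View pics/a_wrist.png

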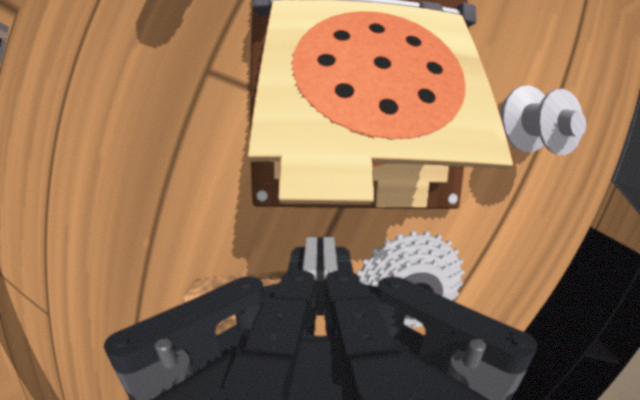

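The fingertips at (320,240) face the tab's outer edge, which runs from (281,200) to (372,200) in the wrist view. They are nearly centred on it. I'll refine theta from this view.

```bash
cat >> h.py <<'E'
def wproj(o,X):
    H=np.array(viewer_h); T=np.eye(4); T[:3,:3]=Ro.from_rotvec(o["orientation"]).as_matrix(); T[:3,3]=o["eef_pos"]
    M=np.linalg.inv(T@H); Q=np.asarray(X)@M[:3,:3].T+M[:3,3]
    th=np.arctan2(np.hypot(Q[:,0],Q[:,1]),Q[:,2]); ph=np.arctan2(Q[:,1],Q[:,0])
    return np.c_[319.87+309.7*th*np.cos(ph),199.42+309.7*th*np.sin(ph)]
E
python3 - <<'E'
import h; from h import *
o=monitor.get_obs(); h.viewer_h=viewer.camera("wrist")["hand_eye"]
print(wproj(o,b2w(P,[(-74,0,36),(74,0,36),(-85,-155,14),(85,-155,14)])).round(0))
for th in np.arange(.55,1,.05): print(round(th,2),wproj(o,b2w(P,[leaf(th,-50,150,8),leaf(th,-10,150,8),leaf(th,65,130,8),leaf(th,-65,12,8)])).round(0).tolist())
E
```

```text
[[257.  -2.]
 [468.  13.]
 [249. 209.]
 [458. 211.]]
0.55 [[276.0, 209.0], [367.0, 210.0], [503.0, 174.0], [269.0, 3.0]]
0.6 [[274.0, 204.0], [369.0, 205.0], [510.0, 168.0], [269.0, 2.0]]
0.65 [[271.0, 196.0], [372.0, 198.0], [516.0, 162.0], [269.0, 1.0]]
0.7 [[269.0, 187.0], [376.0, 189.0], [523.0, 154.0], [269.0, -0.0]]
0.75 [[266.0, 176.0], [379.0, 178.0], [529.0, 146.0], [269.0, -1.0]]
0.8 [[263.0, 163.0], [383.0, 165.0], [536.0, 137.0], [269.0, -2.0]]
0.85 [[260.0, 147.0], [387.0, 149.0], [543.0, 126.0], [269.0, -3.0]]
0.9 [[257.0, 129.0], [391.0, 131.0], [549.0, 115.0], [269.0, -4.0]]
0.95 [[255.0, 108.0], [395.0, 110.0], [555.0, 102.0], [269.0, -5.0]]
```

Call:
step_arm(moves=[[0, 0.005, 0, 0, 0, 0, 0.01], [0, 0.005, 0, 0, 0, 0, 0], [0, 0.004, 0, 0, 0, 0, 0], [0, 0.003, 0, 0, 0, 0, 0], [0, 0.003, 0, 0, 0, 0, 0]])

```text
clock: 3.85
eef_pos: [534.0, 15.5, 102.1]
orientation: [1.702, 2.633, 0.017]
force: [-0.3, -0.3, 0.5]
opening: 0.1
```

```bash
python3 - <<'E'
from h import *
st(); cv2.imwrite("pics/b_wrist.png",viewer.camera("wrist")["pixels"])
for th in np.arange(.6,1.6,.1):
    e=leaf(th,-30,150,2); print(round(th,1),"tcp y,z",round(e[1]-11,1),round(e[2]-15,1))
for th in np.arange(1.6,3.15,.1):
    e=leaf(th,-30,135,2); print(round(th,1),"tcp y,z",round(e[1]-11,1),round(e[2],1))
E
```

```text
t 3.85 book xyz [ -27.  -130.8  102.1] F(book) [-0.39 -0.18  0.51] open 0.1
tool turn needed (tool axes) [ 0.012 -0.001  0.003] j [ 0.03  0.36 -0.36  0.85  0.01  1.17]
0.6 tcp y,z -133.7 98.3
0.7 tcp y,z -124.4 110.2
0.8 tcp y,z -114.1 121.0
0.9 tcp y,z -102.7 130.7
1.0 tcp y,z -90.4 139.3
1.1 tcp y,z -77.3 146.6
1.2 tcp y,z -63.5 152.5
1.3 tcp y,z -49.2 157.1
1.4 tcp y,z -34.5 160.2
1.5 tcp y,z -19.6 161.8
1.6 tcp y,z -5.1 161.9
1.7 tcp y,z 8.4 160.6
1.8 tcp y,z 21.6 158.0
1.9 tcp y,z 34.5 154.1
2.0 tcp y,z 47.0 148.9
2.1 tcp y,z 58.9 142.5
2.2 tcp y,z 70.1 135.0
2.3 tcp y,z 80.4 126.3
2.4 tcp y,z 89.9 116.7
2.5 tcp y,z 98.4 106.2
2.6 tcp y,z 105.7 94.9
2.7 tcp y,z 111.9 82.9
2.8 tcp y,z 116.9 70.3
2.9 tcp y,z 120.6 57.4
3.0 tcp y,z 122.9 44.1
3.1 tcp y,z 124.0 30.6
```

View pics/b_wrist.png

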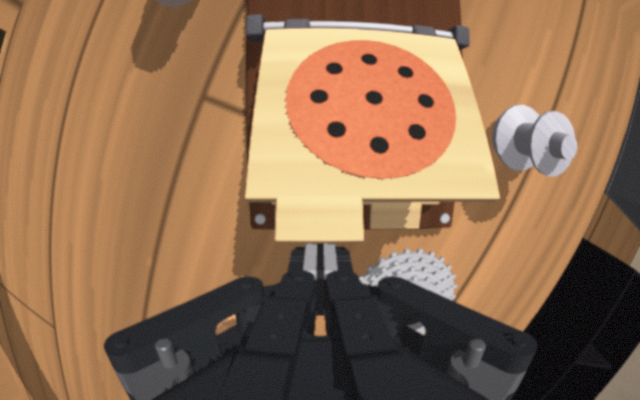

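The tab edge at row 241 is almost touching the fingertips at row 243. I'll start the arc slowly.

Call:
step_arm(moves=[[0, 0.004, -0.002, 0.003, -0.01, 0, 0], [0, 0.004, -0.001, 0.001, 0, 0, 0], [0, 0.005, 0, -0.003, 0, 0, 0], [0, 0.005, 0, -0.005, 0, 0, 0], [0, 0.005, 0, -0.0055, 0, 0, 0], [0, 0.005, 0, -0.0055, 0, 0, 0]])

```text
clock: 4.5
eef_pos: [526.9, 31.5, 121.2]
orientation: [1.693, 2.6, 0.018]
force: [1.0, -1.0, 0.1]
opening: -0.0
```

```bash
python3 - <<'E'
from h import *
st(); cv2.imwrite("pics/c_wrist.png",viewer.camera("wrist")["pixels"]);cv2.imwrite("pics/c_side.png",cv2.resize(viewer.camera("side")["pixels"][110:250,245:405],None,fx=4.2,fy=4.2))
E
```

```text
t 4.5 book xyz [ -26.9 -113.3  121.2] F(book) [ 0.46 -1.32  0.09] open -0.0
tool turn needed (tool axes) [ 0.031  0.026 -0.003] j [ 0.07  0.31 -0.37  0.85 -0.01  1.22]
```

View pics/c_wrist.png

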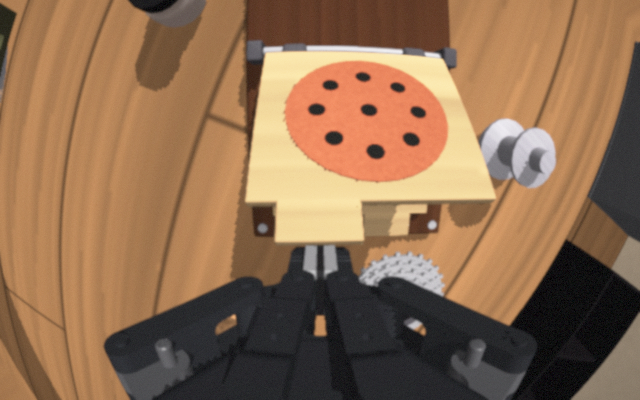

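View pics/c_side.png

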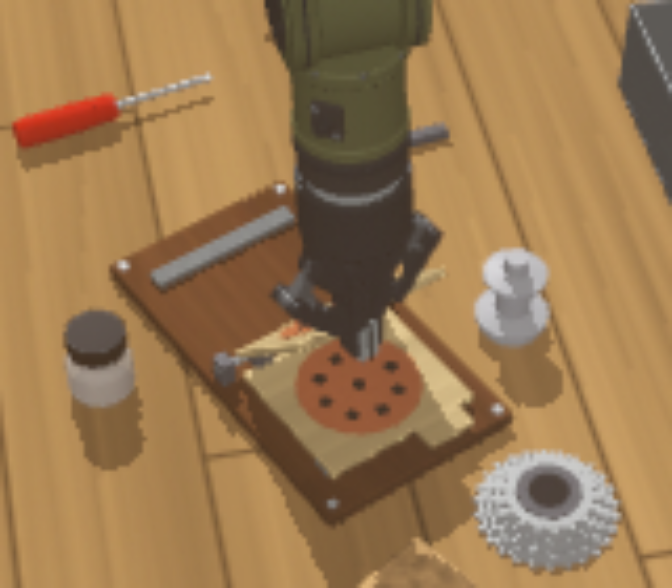

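Call:
step_arm(moves=[[0, 0.0055, -0.001, -0.004, 0.01, 0.01, 0], [0, 0.0057, -0.001, -0.004, 0.01, 0.01, 0], [0, 0.006, 0, -0.004, 0.005, 0.005, 0], [0, 0.006, 0, -0.0038, 0, 0, 0], [0, 0.0062, 0, -0.0035, 0, 0, 0], [0, 0.0065, 0, -0.003, 0, 0, 0], [0, 0.0065, 0, -0.003, 0, 0, 0], [0, 0.0068, 0, -0.0025, 0, 0, 0]])

```text
clock: 5.4
eef_pos: [504.2, 79.7, 151.6]
orientation: [1.711, 2.631, 0.008]
force: [1.9, -1.5, 1.6]
opening: 0.0
```

```bash
python3 - <<'E'
from h import *
st(); cv2.imwrite("pics/d_wrist.png",viewer.camera("wrist")["pixels"])
E
```

```text
t 5.4 book xyz [-28.1 -60.  151.6] F(book) [ 1.16 -2.12  1.61] open 0.0
tool turn needed (tool axes) [ 0.006 -0.    -0.003] j [ 0.16  0.28 -0.33  0.96  0.    1.31]
```

View pics/d_wrist.png

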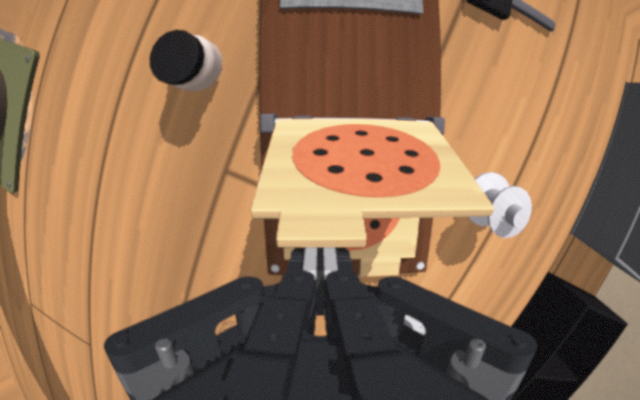

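The tab still rides on the finger sides (edge at row 243) and the leaf is at about 1.2 rad. Going on to upright.

Call:
step_arm(moves=[[0, 0.0065, 0, -0.0015, 0, 0, 0], [0, 0.0065, 0, -0.0015, 0, 0, 0], [0, 0.0065, 0, -0.001, 0, 0, 0], [0, 0.0065, 0, -0.001, 0, 0, 0], [0, 0.0065, 0, -0.0005, 0, 0, 0], [0, 0.0065, 0, 0, 0, 0, 0], [0, 0.0065, 0, 0, 0, 0, 0], [0, 0.006, 0, 0, 0, 0, 0]])

```text
clock: 6.25
eef_pos: [479.3, 131.9, 157.0]
orientation: [-1.711, -2.634, -0.007]
force: [0.8, -0.3, -0.7]
opening: 0.1
```

```bash
python3 - <<'E'
from h import *
st(); cv2.imwrite("pics/e_wrist.png",viewer.camera("wrist")["pixels"]);cv2.imwrite("pics/e_side.png",cv2.resize(viewer.camera("side")["pixels"][110:250,245:405],None,fx=4.2,fy=4.2))
E
```

```text
t 6.25 book xyz [-29.5  -2.2 157. ] F(book) [ 0.58 -0.55 -0.74] open 0.1
tool turn needed (tool axes) [ 0.004 -0.003 -0.001] j [ 0.27  0.26 -0.35  0.97  0.    1.42]
```

View pics/e_wrist.png

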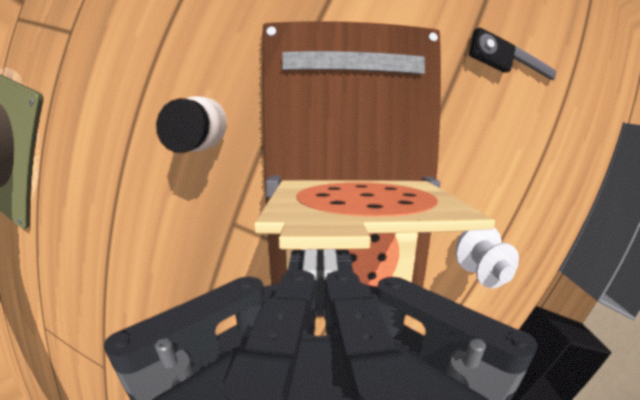

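View pics/e_side.png

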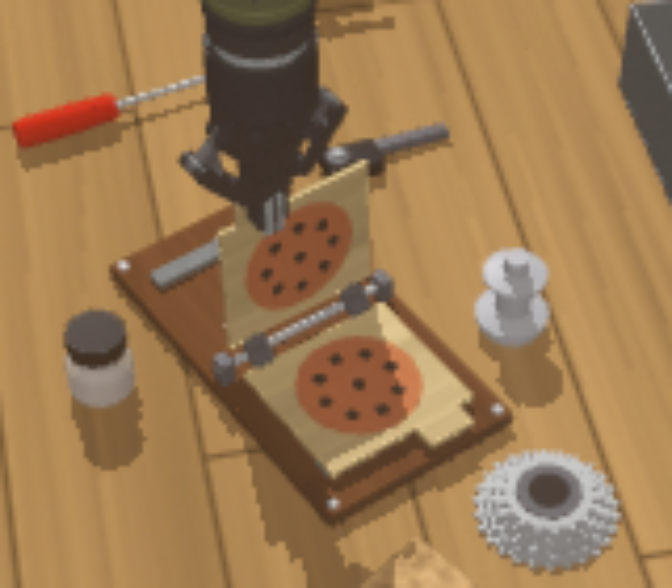

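The leaf is upright. In the side view the fingertips at (268,225) sit on the back face of the tab, and the under leaf is still flat. Now over the spine, descending along the arc.

Call:
step_arm(moves=[[0, 0.006, 0, 0.0003, 0, 0, 0], [0, 0.006, 0, 0.0007, 0, 0, 0], [0, 0.006, 0, 0.001, 0, 0, 0], [0, 0.006, 0, 0.0013, 0, 0, 0], [0, 0.0058, 0, 0.0017, 0, 0, 0], [0, 0.0058, 0, 0.002, 0, 0, 0], [0, 0.0055, 0, 0.0024, 0, 0, 0], [0, 0.0053, 0, 0.0028, 0, 0, 0]])

```text
clock: 7.15
eef_pos: [458.6, 177.7, 144.0]
orientation: [-1.711, -2.633, -0.007]
force: [0.3, 0.2, -0.3]
opening: -0.1
```

```bash
python3 - <<'E'
from h import *
st(); cv2.imwrite("pics/f_wrist.png",viewer.camera("wrist")["pixels"])
E
```

```text
t 7.15 book xyz [-29.7  48.  144. ] F(book) [ 0.35  0.03 -0.31] open -0.1
tool turn needed (tool axes) [ 0.003 -0.004 -0.001] j [ 0.37  0.26 -0.38  0.93  0.    1.52]
```

View pics/f_wrist.png

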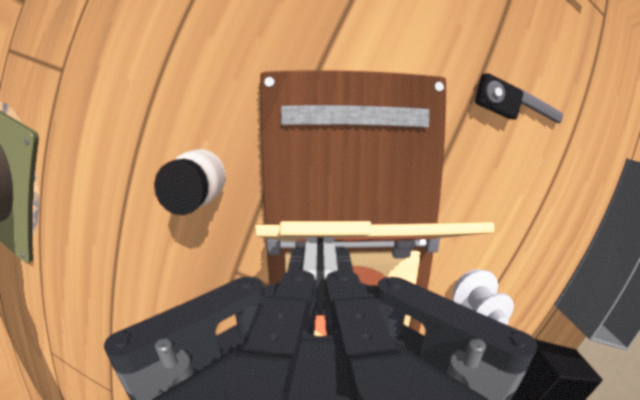

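Call:
step_arm(moves=[[0, 0.0054, 0, 0.0028, 0, 0, 0], [0, 0.0052, 0, 0.0031, 0, 0, 0], [0, 0.005, 0, 0.0034, 0, 0, 0], [0, 0.0048, 0, 0.0037, 0, 0, 0], [0, 0.0046, 0, 0.0039, 0, 0, 0], [0, 0.0044, 0, 0.0041, 0, 0, 0], [0, 0.0041, 0, 0.0043, 0, 0, 0], [0, 0.0038, 0, 0.0045, 0, 0, 0]])

```text
clock: 8.0
eef_pos: [441.4, 215.7, 111.5]
orientation: [-1.709, -2.633, -0.008]
force: [0.1, 0.0, 1.2]
opening: -0.1
```

```bash
python3 - <<'E'
from h import *
st(); cv2.imwrite("pics/g_wrist.png",viewer.camera("wrist")["pixels"]);cv2.imwrite("pics/g_side.png",cv2.resize(viewer.camera("side")["pixels"][110:250,245:405],None,fx=4.2,fy=4.2))
E
```

```text
t 8.0 book xyz [-29.9  89.7 111.5] F(book) [ 0.13 -0.05  1.23] open -0.1
tool turn needed (tool axes) [ 0.002 -0.005 -0.001] j [ 0.45  0.29 -0.43  0.85  0.01  1.6 ]
```

View pics/g_wrist.png

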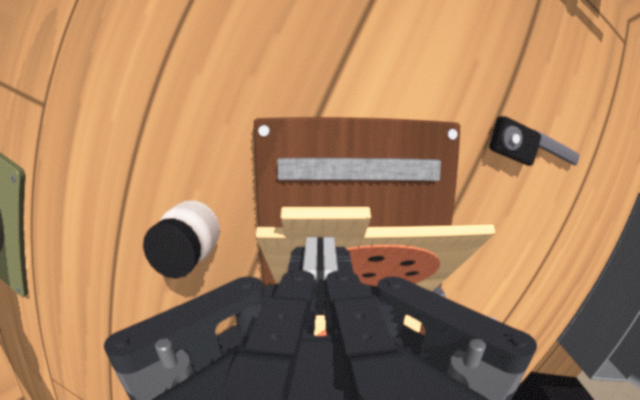

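View pics/g_side.png

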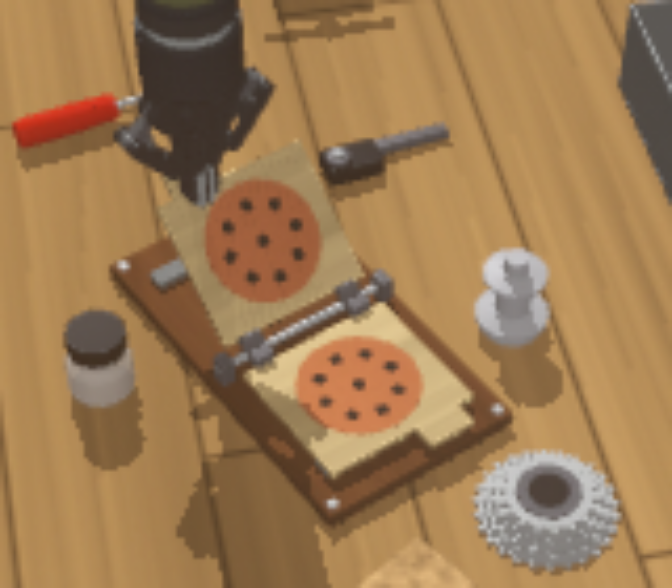

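The leaf is at about 2.4 rad, led by the fingertips, and the under leaf is flat. Continuing down, more slowly.

Call:
step_arm(moves=[[0, 0.0037, 0, 0.0045, 0, 0, 0], [0, 0.0034, 0, 0.0047, 0, 0, 0], [0, 0.0031, 0, 0.0048, 0, 0, 0], [0, 0.0028, 0, 0.0049, 0, 0, 0], [0, 0.0025, 0, 0.005, 0, 0, 0], [0, 0.0022, 0, 0.005, 0, 0, 0], [0, 0.0019, 0, 0.005, 0, 0, 0], [0, 0.0016, 0, 0.005, 0, 0, 0]])

```text
clock: 8.9
eef_pos: [431.7, 236.9, 69.5]
orientation: [-1.708, -2.632, -0.007]
force: [0.0, 0.4, 0.6]
opening: -0.4
```

```bash
python3 - <<'E'
from h import *
st()
E
```

```text
t 8.9 book xyz [-30.2 113.1  69.5] F(book) [0.18 0.32 0.62] open -0.4
tool turn needed (tool axes) [ 0.002 -0.006 -0.001] j [ 0.5   0.33 -0.49  0.74  0.01  1.65]
```

Call:
step_arm(moves=[[0, 0.002, 0, 0.0045, 0, 0, 0], [0, 0.002, 0, 0.0045, 0, 0, 0], [0, 0.002, 0, 0.0045, 0, 0, 0], [0, 0.0015, 0, 0.0045, 0, 0, 0], [0, 0.0015, 0, 0.004, 0, 0, 0], [0, 0.0015, 0, 0.004, 0, 0, 0], [0, 0.001, 0, 0.0035, 0, 0, 0], [0, 0.001, 0, 0.003, 0, 0, 0]])

```text
clock: 9.7
eef_pos: [426.3, 248.7, 33.7]
orientation: [-1.71, -2.632, -0.005]
force: [-0.1, -0.1, 0.3]
opening: 0.3
```

```bash
python3 - <<'E'
from h import *
st(); cv2.imwrite("pics/i_wrist.png",viewer.camera("wrist")["pixels"]);cv2.imwrite("pics/i_side.png",cv2.resize(viewer.camera("side")["pixels"][110:250,245:405],None,fx=4.2,fy=4.2))
E
```

```text
t 9.7 book xyz [-30.2 126.   33.7] F(book) [-0.18 -0.07  0.32] open 0.3
tool turn needed (tool axes) [ 0.001 -0.004 -0.001] j [ 0.53  0.38 -0.54  0.65  0.    1.68]
```

View pics/i_wrist.png

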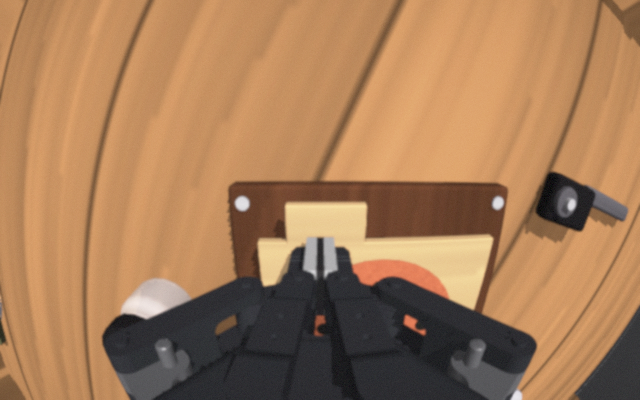

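View pics/i_side.png

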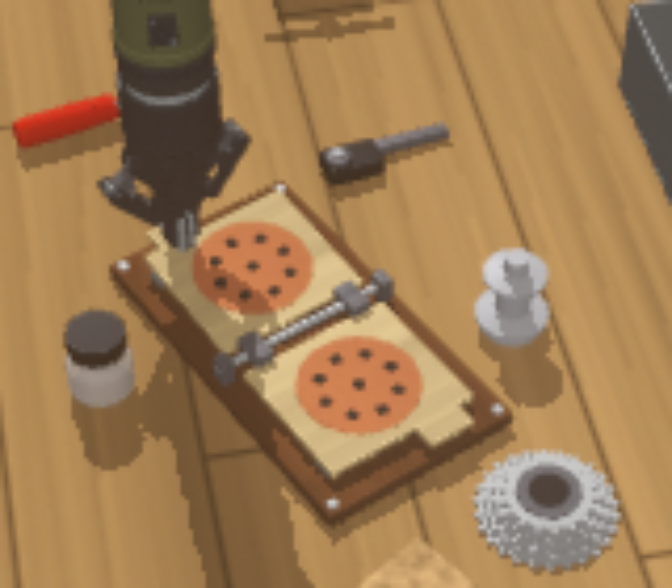

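Nearly down, with the tab at (326,222) under the fingertips. I'll check the jar's clearance from the gripper before pressing.

```bash
python3 - <<'E'
from h import *
c=viewer.camera("top"); R=np.array(c["R"]);t=np.array(c["t"]).ravel()
d=R.T@np.array([(278.3-c["cx"])/c["fx"],(271.4-c["cy"])/c["fy"],1]); C=-R.T@t
X=C+d*(60-C[2])/d[2]; dd=X[:2]-P[:2]; a,s=np.cos(.42),np.sin(.42); print(X,"book",a*dd[0]+s*dd[1],-s*dd[0]+a*dd[1]); st()
E
```

```text
[345.96541686 142.80603069  60.        ] book -146.78902004351585 62.053963754782195
t 9.85 book xyz [-30.4 126.   33.8] F(book) [ 0.32 -0.01  0.95] open 0.0
tool turn needed (tool axes) [ 0.001 -0.004 -0.001] j [ 0.53  0.38 -0.54  0.65  0.    1.68]
```

Call:
step_arm(moves=[[0, 0.001, 0, 0.003, 0, 0, 0], [0, 0.001, 0, 0.002, 0, 0, 0], [0, 0, 0, 0.002, 0, 0, 0]])

```text
clock: 10.15
eef_pos: [425.7, 250.9, 26.9]
orientation: [-1.71, -2.633, -0.006]
force: [-1.2, -0.3, 0.3]
opening: -0.3
```

```bash
python3 -c "from h import *;st()"
```

```text
t 10.15 book xyz [-29.9 128.2  26.9] F(book) [-1.2   0.25  0.31] open -0.3
tool turn needed (tool axes) [ 0.002 -0.004 -0.001] j [ 0.53  0.39 -0.55  0.63  0.    1.68]
```

Call:
step_arm(moves=[[0, 0.001, 0, 0.0015, 0, 0, 0], [0, 0.001, 0, 0.0015, 0, 0, 0], [0, 0, 0, 0.001, 0, 0, 0]])

```text
clock: 10.45
eef_pos: [425.2, 252.8, 22.7]
orientation: [-1.711, -2.633, -0.007]
force: [-0.6, -1.1, 3.4]
opening: 0.1
```

```bash
python3 -c "from h import *;st()"
```

```text
t 10.45 book xyz [-29.6 130.1  22.7] F(book) [-1.02 -0.7   3.44] open 0.1
tool turn needed (tool axes) [ 0.003 -0.004 -0.001] j [ 0.53  0.4  -0.55  0.62  0.    1.69]
```

Call:
step_arm(moves=[[0, 0, 0, 0.001, 0, 0, 0], [0, 0, 0, 0.001, 0, 0, 0]])

```text
clock: 10.65
eef_pos: [425.5, 253.0, 21.2]
orientation: [-1.711, -2.633, -0.008]
force: [-0.2, -1.0, 5.1]
opening: 0.3
```

```bash
python3 -c "from h import *;st()"
```

```text
t 10.65 book xyz [-29.2 130.2  21.2] F(book) [-0.57 -0.87  5.09] open 0.3
tool turn needed (tool axes) [ 0.003 -0.004 -0.001] j [ 0.53  0.4  -0.55  0.62  0.    1.69]
```

Call:
step_arm(moves=[[0, 0, 0, 0.001, 0, 0, 0], [0, 0, 0, 0.001, 0, 0, 0], [0, 0, 0, 0.0005, 0, 0, 0]])

```text
clock: 10.95
eef_pos: [425.9, 253.1, 19.9]
orientation: [-1.711, -2.634, -0.009]
force: [-0.5, -2.1, 6.8]
opening: -0.0
```

```bash
python3 -c "from h import *;st()"
```

```text
t 10.95 book xyz [-28.8 130.2  19.9] F(book) [-1.3  -1.77  6.84] open -0.0
tool turn needed (tool axes) [ 0.005 -0.004 -0.002] j [ 0.53  0.4  -0.55  0.61  0.    1.69]
```

Call:
step_arm(moves=[[0, 0, 0, 0.001, 0, 0, 0], [0, 0, 0, 0.001, 0, 0, 0], [0, 0, 0, 0, 0, 0, 0]])

```text
clock: 11.25
eef_pos: [426.0, 253.2, 19.5]
orientation: [-1.712, -2.634, -0.011]
force: [-1.5, -1.2, 8.5]
opening: 0.0
```

```bash
python3 -c "from h import *;st()"
```

```text
t 11.25 book xyz [-28.7 130.2  19.5] F(book) [-1.88 -0.43  8.46] open 0.0
tool turn needed (tool axes) [ 0.006 -0.004 -0.002] j [ 0.53  0.4  -0.56  0.61  0.    1.69]
```

The press reached about 8.5 N against the felt. Releasing straight up, gently at first.

Call:
step_arm(moves=[[0, 0, 0, -0.002, 0, 0, 0], [0, 0, 0, -0.003, 0, 0, 0], [0, 0, 0, -0.005, 0, 0, 0], [0, 0, 0, -0.01, 0, 0, 0], [0, 0, 0, -0.02, 0, 0, 0], [0, 0, 0, -0.025, 0, 0, 0]])

```text
clock: 11.85
eef_pos: [422.3, 251.4, 84.3]
orientation: [-1.709, -2.63, -0.0]
force: [0.2, -0.3, 0.5]
opening: 0.1
```

Call:
step_arm(moves=[[0, 0.02, 0, -0.03, 0, 0, 0], [0, 0.03, 0, -0.03, 0, 0, 0], [0, 0.04, 0, -0.03, 0, 0, 0], [0, 0.04, 0, -0.02, 0, 0, 0], [0, 0.04, 0, 0, 0, 0, 0], [0, 0.03, 0, 0, 0, 0, 0], [0, 0.02, 0, 0, 0, 0, 0], [0, 0, 0, 0, 0, 0, 0]])

```text
clock: 12.65
eef_pos: [332.5, 462.1, 209.8]
orientation: [-1.713, -2.626, -0.024]
force: [-0.5, 0.1, 0.4]
opening: -0.2
```

```bash
python3 -c "
from h import *
st();shot('k')"
```

```text
t 12.65 book xyz [-28.9 359.1 209.8] F(book) [-0.38  0.31  0.38] open -0.2
tool turn needed (tool axes) [ 0.01  -0.013 -0.005] j [ 0.94  0.33 -0.09  1.13  0.01  2.1 ]
```

View pics/k_top.png

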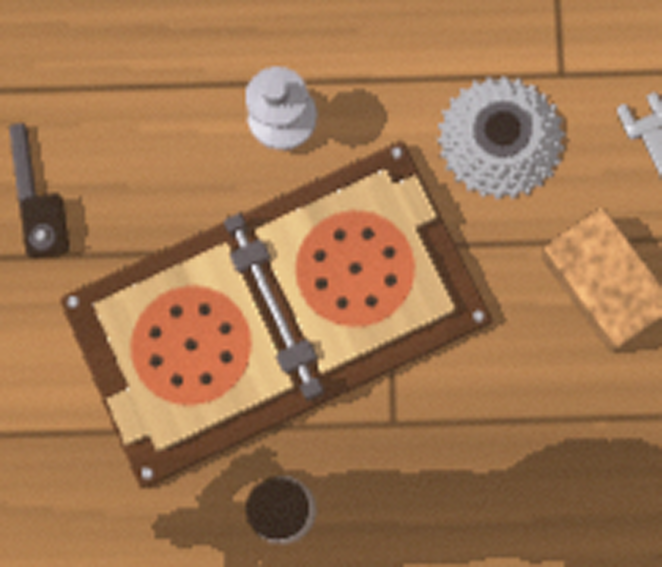

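View pics/k_side.png

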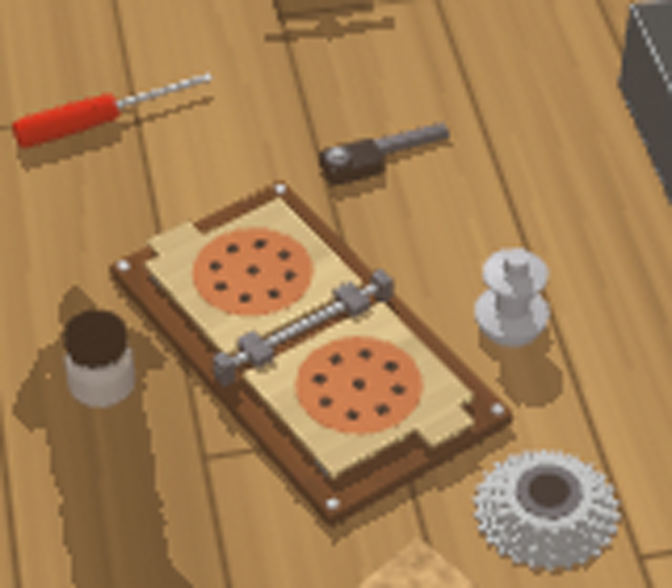

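Both views show the leaf flat on the empty side, with its tab at lower left in the top view, and the under leaf in place. I'll check the angle by overlay and the loose things by image difference.

```bash
python3 - <<'E'
from h import *
s=viewer.camera("side"); o=(270,145,110,95); k=7
im=cv2.resize(s["pixels"][o[1]:o[1]+o[3],o[0]:o[0]+o[2]],None,fx=k,fy=k,interpolation=cv2.INTER_CUBIC)
p=np.load("book.npy")[:3]
S=[(65,12),(65,130),(-10,130),(-10,150),(-50,150),(-50,130),(-65,130),(-65,12)]
U=[(-x,r) for x,r in S]
# align with the flat under leaf first, then draw top leaf at 3.14 / 3.08
off=np.array([0,5.]) /7
for L,col in(([leaf(0,x,r,-2) for x,r in U],(0,255,255)),([leaf(3.1416,x,r,2) for x,r in S],(255,0,0)),([leaf(3.08,x,r,2) for x,r in S],(0,255,0))):
    cv2.polylines(im,[((proj(s,b2w(p,L))-o[:2]+.5+off)*k).astype(int)],True,col,1)
cv2.imwrite("pics/l_side.png",im)
for n in("side","top"):
    a=cv2.imread(f"pics/{n}0.png").astype(int); b=viewer.camera(n)["pixels"].astype(int)
    np.save(n+"_d.npy",1)
    R={"side":dict(hub=(355,165,382,200),spr=(355,215,395,247),block=(318,236,360,276),wrench=(345,255,400,290),jar=(258,182,280,210),driver=(245,124,300,146),lever=(318,136,355,156)),"top":dict(hub=(264,128,294,160),spr=(326,132,372,176),block=(360,176,405,222),wrench=(385,136,424,198),jar=(266,260,292,284),driver=(148,218,174,294),lever=(192,146,214,194))}[n]
    print(n,{q:(int((np.abs(a-b).max(2)[y0:y1,x0:x1]>45).sum())) for q,(x0,y0,x1,y1) in R.items()})
    cv2.imwrite(f"pics/{n}_diff.png",np.clip(np.abs(a-b)*2,0,255).astype(np.uint8))
st()
E
```

```text
side {'hub': 0, 'spr': 33, 'block': 217, 'wrench': 0, 'jar': 116, 'driver': 0, 'lever': 0}
top {'hub': 0, 'spr': 66, 'block': 153, 'wrench': 0, 'jar': 120, 'driver': 0, 'lever': 0}
t 12.95 book xyz [-29.2 355.  209.1] F(book) [ 0.32  0.82 -0.01] open 0.1
tool turn needed (tool axes) [ 0.008 -0.011 -0.01 ] j [ 0.94  0.33 -0.09  1.13  0.01  2.1 ]
```

View pics/l_side.png

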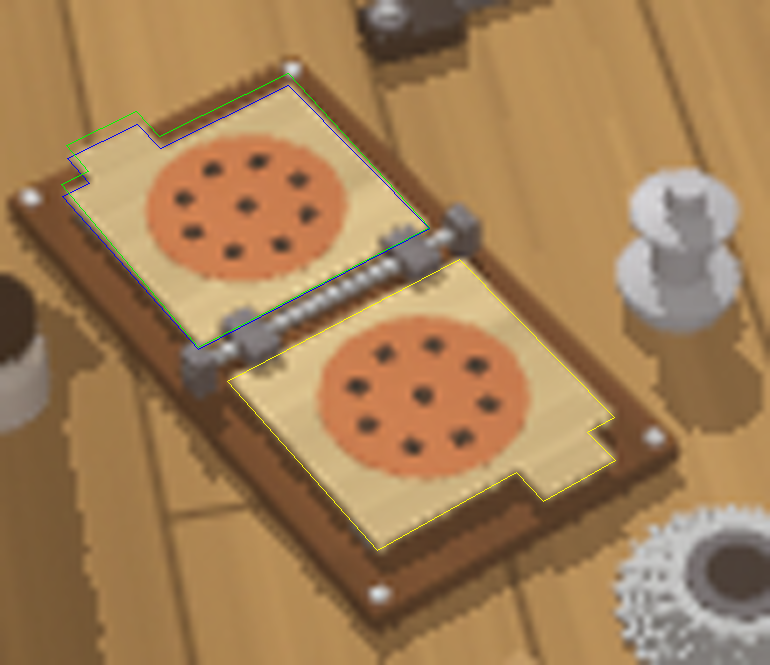

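View pics/top_diff.png

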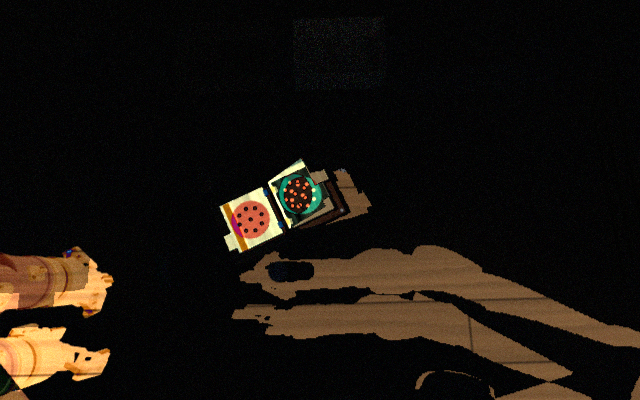

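The leaf's edges follow the 3.14 outline, and the under leaf matches 0. The differences around the loose things come only from shadows. Handing in.

```bash
python3 -c "
from cell import job
print(job.finish_job())"
```

```text
the job is handed in; nothing more can be done
None
```

The top leaf now lies flat on the empty side of the book, and I handed the job in at about 13 s of the 42 s allowed.

- **How it was done:** I shut the fingers and pushed the tab's outer edge up along its arc to upright. From there I led the leaf over the spine with the fingertips on its back face and eased it down. I pressed it into the felt to about 8.5 N, released gently and drew the arm well clear. The leaf was never pinched.
- **Leaf positions:** In the last side view, the top leaf's outline matches an angle of about 3.14 rad, to roughly 0.02. The under leaf's outline matches 0.
- **Loose things:** Before-and-after images show no movement of the hub, wrench, screwdriver or brake lever. The sprockets, sanding block and jar showed some changed pixels. I put these down to moving shadows, since no shift of the objects themselves was visible.
- **Disagreement:** Fitted separately, the top and side cameras put the book about 10 mm apart in y. I used an in-between value, and it held up at contact.

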